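Line up polished hubs by size on the sloping inspection rack

ROBOT

A 6-joint arm with a two-finger parallel gripper is mounted at the origin on the work surface. World frame = base frame: x ahead of the robot, y to its left, z up, the work surface at z = 0. Lengths are in m, angles in rad, forces in N, time in s.
With the tool pointing down it reaches from about 0.275 to 0.875 m from the base axis. Payload 12.5 kg.
Tool frame: the origin (TCP) lies on the centre line of the jaws, within the pads' length; the fingertips stand manip.finger_overhang ahead of it and the grasp point (between the pads) lies 11 mm behind it (manip.finger_overhang is the distance from the TCP to the fingertips, in m); z points along the fingers, y is the line along which they close (so a half turn about z gives the same grasp; the last joint's range is limited). The gripper opens to 85 mm and grips with 20 to 120 N. Pads are 22 mm wide; open, the fingers measure 114 mm over their backs; the gripper's body (76 mm by 85 mm) begins 54 mm behind the grasp point. The pads swing forward as they close: fully open they stand 13 mm farther back than shut.
Start: joints at [1.249, 0.351, 1.652, -0, 1.139, -0.085], TCP at [0.129, 0.535, 0.239] pointing down, gripper open.
Joint ranges: [-2.75, 2.75], [-0.79, 2.1], [0.01, 2.65], [-1.57, 4.71], [0.07, 3.14], [-2.87, 2.87]. Speed limits (rad/s): [2.22, 2.22, 2.79, 3.14, 3.14, 3.14].

INTERFACE

Orientations are given as a rotation vector (axis times angle).
In Python, from bench import manip, imaging gives the robot as it stands.
- The arm moves only by the tool jog_arm, never from a script. Its argument "targets" is a list of rows, each a list of 5 numbers: the shift along the tool's x, y, z in m, then the turn about the tool's z in rad, then the closure, from 0 (fully open) to 1 (shut). In form: [[tx, ty, tz, yaw, grip], ...]. A call has 1 to 20 rows; each row shifts and turns the commanded pose from where the row before left it, along the tool's axes as they then stand; what a row does not reach is not made up. A row lasts 1/10 s, in which the tool goes at most 50 mm and 8.59 degrees, less where a joint would pass 70% of its speed; a pose out of reach is approached as far as the arm can. A call is refused whole if a number of a shift passes 0.05 or a number of a turn 0.15, either way. A call with a gripper value outside its range is refused whole. The fingers move at their own pace and stop on an object; "squeeze" is the grip in N (left out, the last holds). Time passes only in rows, so rows that do not move let the fingers close. It gives the time, the measured TCP pose, the force, the opening and the grip force at its end, in the units of the state.
- manip.read_state(): the state, without advancing time (a new reading comes with each control period).
- imaging.camera(name): name is "side" or "top"; returns the picture (400x640x3 uint8, red, green, blue); there is no depth.
- imaging.camera_info(name): a dict with "mtx" (3x3 intrinsics, pixels), "R" (3x3) and "t" (3): a world point X has camera coordinates R X + t. Camera axes: x right, y down, z forward; pixel columns grow to the right and rows downward; lengths in m; the calibration is good to about 2 mm. A picture is of the moment at which its call begins. camera_info takes no time and is no camera call.
- manip.close_job(): hands the job in; it is judged then, once.
The state is a dict: "time": time; "q": joint angles; "joint_velocities": joint speeds; "joint_efforts": joint torques, N m; "position": TCP position; "eef_rot": TCP orientation; "ft_force": force on the tool from outside, world axes, zero at the start; "ft_torque": the same for the moment, N m; "width": finger opening in m; "grasp_force": force on a finger pad.
Only numpy, scipy, OpenCV 4.12 (cv2) and the standard library are available. Lean on these libraries where they do the work, as an engineer would, in place of code of your own. Each camera call takes 0.05 s, during which the arm holds its last target. There are 200 camera calls.

TASK

Set the four polished hubs out for inspection on the sloping rack, one on each white strip, in order of size: the largest at the end of the rack where the V-block stands, down to the smallest at the end where the round weight stands. Each must sit flat on the slope, boss up, centred on its strip with its flange down against the ledge. Do not tip the hubs over or knock them against one another.

Things in the scene. Friction and masses are not known exactly. Their poses are not given: they have to be found in the camera images.
- hub_72: the largest of the four loose polished steel hubs: a round flange 72 mm in diameter and 14 mm thick with a plain round boss 34 mm in diameter standing on its centre (dark bore mark on top), 60 mm tall overall, under 0.8 kg. Starts upright on the table. Origin: centre of the flange's underside; z up along the boss.
- hub_60: the second largest of the four loose polished steel hubs: a round flange 60 mm in diameter and 14 mm thick with a plain round boss 30 mm in diameter standing on its centre (dark bore mark on top), 54 mm tall overall, under 0.8 kg. Starts upright on the table. Origin: centre of the flange's underside; z up along the boss.
- hub_48: the third of the four loose polished steel hubs: a round flange 48 mm in diameter and 14 mm thick with a plain round boss 26 mm in diameter standing on its centre (dark bore mark on top), 48 mm tall overall, under 0.8 kg. Starts upright on the table. Origin: centre of the flange's underside; z up along the boss.
- hub_36: the smallest of the four loose polished steel hubs: a round flange 36 mm in diameter and 14 mm thick with a plain round boss 22 mm in diameter standing on its centre (dark bore mark on top), 42 mm tall overall, under 0.8 kg. Starts upright on the table. Origin: centre of the flange's underside; z up along the boss.
- mark_a: white strip, 90 x 8 mm, painted up the rack's slope: the first from the rack's +y end. Origin: on the slope at the foot of the ledge, mid-width of the strip; x up the slope away from the ledge, y along the rack, z square out of the slope. A hub of flange radius R standing here against the ledge has its origin at x = R, y = 0, z = 0.
- mark_b: white strip, 90 x 8 mm, painted up the rack's slope: the second from the rack's +y end, 84 mm from the first. Origin: on the slope at the foot of the ledge, mid-width of the strip; x up the slope away from the ledge, y along the rack, z square out of the slope. A hub of flange radius R standing here against the ledge has its origin at x = R, y = 0, z = 0.
- mark_c: white strip, 90 x 8 mm, painted up the rack's slope: the third from the rack's +y end, 84 mm from the second. Origin: on the slope at the foot of the ledge, mid-width of the strip; x up the slope away from the ledge, y along the rack, z square out of the slope. A hub of flange radius R standing here against the ledge has its origin at x = R, y = 0, z = 0.
- mark_d: white strip, 90 x 8 mm, painted up the rack's slope: the last, at the rack's -y end, 84 mm from the third. Origin: on the slope at the foot of the ledge, mid-width of the strip; x up the slope away from the ledge, y along the rack, z square out of the slope. A hub of flange radius R standing here against the ledge has its origin at x = R, y = 0, z = 0.
- rack: fixed dark steel rack, 105 mm deep (x), 340 mm long (y). Its top slopes at 15 degrees, low at the front (-x), about 50 mm high at the back. Along the low edge a bright steel ledge, 8 mm thick, stands 9 mm proud of the slope; the foot of its face lies 45 mm in front of the origin, 24 mm over the table. Origin: centre of the underside; z up.
- v_block: fixed steel V-block, 44 x 40 mm, 45 mm tall, square with a V groove in its top; on the table beyond one end of the rack, 77 mm from the nearest strip's centre line. A round steel weight, 42 mm in diameter and 42 mm tall (not listed), stands at the other end; which end is which varies. Origin: centre of its underside.
Things that resemble listed ones, but are neither listed nor needed, are in the scene too. What is shaped like the hub_48 but blue, orange or turquoise is not meant.

How it is judged:
At the end, for the whole second after the job is handed in: Counting from the V-block's end, the 72, 60, 48 and 36 mm hubs stand on the first to fourth strips: each flat on the slope (boss up, within 0.08 rad and 4 mm in height), its centre within 10 mm of the strip's centre line, its flange no more than 8 mm from the ledge; all released and at rest (((horizontal distance between v_block and mark_a below 0.13 m and (x of hub_72 in the frame of mark_a between 0.032 and 0.044 m and y of hub_72 in the frame of mark_a between -0.01 and 0.01 m and z of hub_72 in the frame of mark_a between -0.004 and 0.004 m and angle between the z axis of hub_72 and the z axis of mark_a, either way round below 0.08 rad) and (x of hub_60 in the frame of mark_b between 0.026 and 0.038 m and y of hub_60 in the frame of mark_b between -0.01 and 0.01 m and z of hub_60 in the frame of mark_b between -0.004 and 0.004 m and angle between the z axis of hub_60 and the z axis of mark_b, either way round below 0.08 rad) and (x of hub_48 in the frame of mark_c between 0.02 and 0.032 m and y of hub_48 in the frame of mark_c between -0.01 and 0.01 m and z of hub_48 in the frame of mark_c between -0.004 and 0.004 m and angle between the z axis of hub_48 and the z axis of mark_c, either way round below 0.08 rad) and (x of hub_36 in the frame of mark_d between 0.014 and 0.026 m and y of hub_36 in the frame of mark_d between -0.01 and 0.01 m and z of hub_36 in the frame of mark_d between -0.004 and 0.004 m and angle between the z axis of hub_36 and the z axis of mark_d, either way round below 0.08 rad)) or (horizontal distance between v_block and mark_d below 0.13 m and (x of hub_72 in the frame of mark_d between 0.032 and 0.044 m and y of hub_72 in the frame of mark_d between -0.01 and 0.01 m and z of hub_72 in the frame of mark_d between -0.004 and 0.004 m and angle between the z axis of hub_72 and the z axis of mark_d, either way round below 0.08 rad) and (x of hub_60 in the frame of mark_c between 0.026 and 0.038 m and y of hub_60 in the frame of mark_c between -0.01 and 0.01 m and z of hub_60 in the frame of mark_c between -0.004 and 0.004 m and angle between the z axis of hub_60 and the z axis of mark_c, either way round below 0.08 rad) and (x of hub_48 in the frame of mark_b between 0.02 and 0.032 m and y of hub_48 in the frame of mark_b between -0.01 and 0.01 m and z of hub_48 in the frame of mark_b between -0.004 and 0.004 m and angle between the z axis of hub_48 and the z axis of mark_b, either way round below 0.08 rad) and (x of hub_36 in the frame of mark_a between 0.014 and 0.026 m and y of hub_36 in the frame of mark_a between -0.01 and 0.01 m and z of hub_36 in the frame of mark_a between -0.004 and 0.004 m and angle between the z axis of hub_36 and the z axis of mark_a, either way round below 0.08 rad))) and linear speed of each of hub_72, hub_60, hub_48, hub_36 below 0.02 m/s and angular speed of each of hub_72, hub_60, hub_48, hub_36 below 0.2 rad/s); the robot touches nothing.
It fails at once if a hub is tipped over (more than 0.9 rad from upright) (angle between any of hub_72, hub_60, hub_48, hub_36's own z axis and vertical above 0.9 rad).
It fails at once if two hubs are knocked together (more than 8 N between them) (contact force between hub_72 and hub_60 above 8 N or contact force between any of hub_72, hub_60 and hub_48 above 8 N or contact force between any of hub_72, hub_60, hub_48 and hub_36 above 8 N).
It also fails if it takes over 109 s, if anything falls off the work surface, if the arm or the gripper's body presses on something with over 40 N, if the wrist force passes 120 N, or if a joint passes its speed limit or range.

## Working session

There is one attempt and no reset: what is moved stays moved. The work goes in short steps, Python scripts to look and compute and a tool call to move; the robot and the scene stay as the last step left them, time stands still between calls to the robot, and variables do not carry over. Pictures are saved under pics/ and viewed, at most 14 in all, crops included, and the job is handed in when it is done.

Besides the shell and the picture viewer there is one more tool, called after "Request:" as a command line: name --pt "numbers of a row" for each row, then --argument value for the rest. jog_arm: Moves the arm, as the interface text tells. Its arguments: {"type":"object","properties":{"targets":{"type":"array"},"squeeze":{"type":"number"}},"required":["targets"]}

```bash
mkdir -p pics
python3 - <<'E'
from bench import manip, imaging
import cv2
for n in("top","side"):
    cv2.imwrite(f"pics/{n}0.png",imaging.camera(n)[:,:,::-1])
    c=imaging.camera_info(n);print(n,c["mtx"].tolist(),c["R"].round(4).tolist(),c["t"].round(4).tolist())
print(manip.read_state(),manip.finger_overhang)
E
```

```text
top [[370.4307798002419, 0.0, 318.7666197411292], [0.0, 370.4307798002419, 202.17472349794596], [0.0, 0.0, 1.0]] [[-0.0067, -0.9999, -0.0107], [-0.9965, 0.0076, -0.0837], [0.0838, 0.0101, -0.9964]] [-0.04, 0.5583, 0.9694]
side [[464.26210280982485, 0.0, 321.505775418381], [0.0, 464.26210280982485, 195.93250535944324], [0.0, 0.0, 1.0]] [[0.9199, -0.392, -0.0082], [-0.2547, -0.5817, -0.7725], [0.2981, 0.7127, -0.635]] [-0.5239, 0.1626, 1.1337]
{'time': 0.1, 'q': array([ 1.24936707e+00,  3.51170968e-01,  1.65236164e+00, -7.83839774e-06,
        1.13908120e+00, -8.45788372e-02]), 'joint_velocities': array([ 0.00242651, -0.00091945, -0.00118338, -0.00047987, -0.00016604,
       -0.00087387]), 'joint_efforts': array([ 2.29333084e-03, -5.06831360e+01, -2.91878521e+01, -5.76831553e-05,
        2.61005960e-03,  3.08252538e-05]), 'position': array([0.12892819, 0.53438123, 0.23881789]), 'eef_rot': array([-3.71146080e-01, -3.11939141e+00,  1.57325139e-03]), 'ft_force': array([ 0.1112522 ,  0.04867711, -0.00046996]), 'ft_torque': array([ 0.00214209, -0.0547358 ,  0.01305958]), 'grasp_force': 0.0, 'width': 0.08543259007818914} 0.008
```

View pics/top0.png

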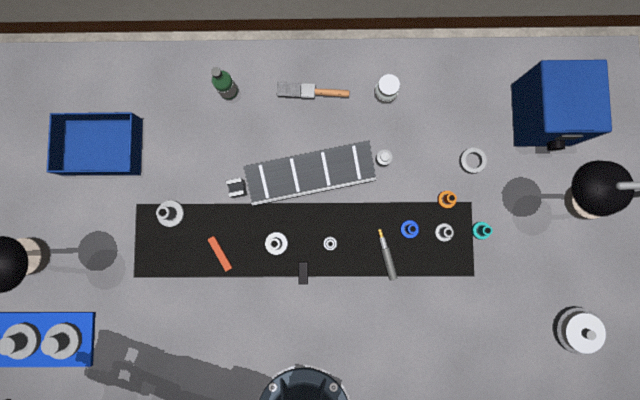

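View pics/side0.png

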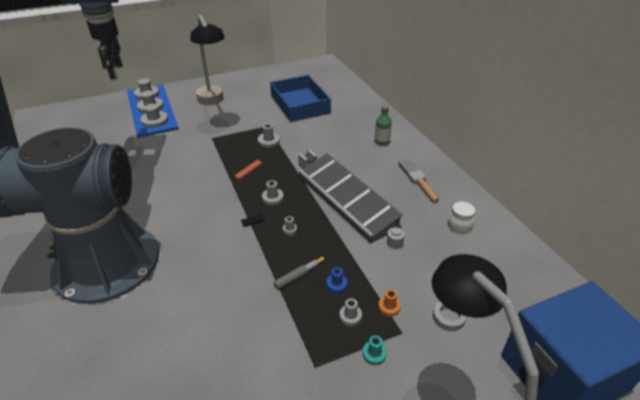

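Top view (top0): rack from about (245,195) to (372,165), V-block at (236,187) on the +y (left) end, weight at (384,158). 
Candidates for grey hubs: (170,213), (276,243), (330,243), (445,232). Also hub-like: blue (410,229), orange (447,199), turquoise (482,230), and big hubs on the blue tray (20,340), (62,340). The washer at (474,160) is also grey and round. By description, the four grey ones are the right ones; I'll measure their flanges and check in a crop.

```bash
cat > h.py <<'E'
import numpy as np, cv2
from bench import manip, imaging
def ray(n,p):
    c=imaging.camera_info(n);R=np.array(c["R"]);t=np.array(c["t"])
    d=R.T@np.linalg.inv(c["mtx"])@np.array([p[0],p[1],1.]);return -R.T@t,d
def onz(n,p,z):
    o,d=ray(n,p);return o+d*(z-o[2])/d[2]
def proj(n,X):
    c=imaging.camera_info(n);v=c["mtx"]@(np.array(c["R"])@np.array(X)+c["t"]);return v[:2]/v[2]
E
python3 - <<'E'
from h import *
im=cv2.imread("pics/top0.png")
cv2.imwrite("pics/top0c.png",cv2.resize(im[130:270,140:340],None,fx=4,fy=4,interpolation=cv2.INTER_CUBIC))
cv2.imwrite("pics/top0d.png",cv2.resize(im[135:270,310:500],None,fx=4,fy=4,interpolation=cv2.INTER_CUBIC))
hsv=cv2.cvtColor(im,cv2.COLOR_BGR2HSV)
g=im.max(2);m=((g>75)&(hsv[...,1]<70)).astype('uint8')
for (u,v) in [(170,213),(276,243),(330,243),(445,232)]:
    w=m[v-22:v+23,u-22:u+23].copy()
    n,l,st,ce=cv2.connectedComponentsWithStats(w)
    k=max(range(1,n),key=lambda i:(st[i][4] if np.hypot(*(ce[i]-22))<12 else 0))
    x,y,ww,hh,a=st[k]; x0,y0=u-22+x,v-22+y
    A=onz("top",(x0-.5,y0+hh/2),.014);B=onz("top",(x0+ww-.5,y0+hh/2),.014)
    print((u,v),st[k],"center px",ce[k]+[u-22,v-22],"width mm",np.linalg.norm(A-B)*1e3)
E
```

```text
(170, 213) [   0    0   45   36 1020] center px [169.87843137 204.50686275] width mm 122.57203091969788
(276, 243) [ 11  11  23  23 403] center px [275.95037221 242.99255583] width mm 61.78030947082743
(330, 243) [ 15  15  14  15 157] center px [329.62420382 243.08917197] width mm 37.49012403770735
(445, 232) [ 12  13  19  19 239] center px [443.87029289 231.958159  ] width mm 50.67136249736774
```

View pics/top0c.png

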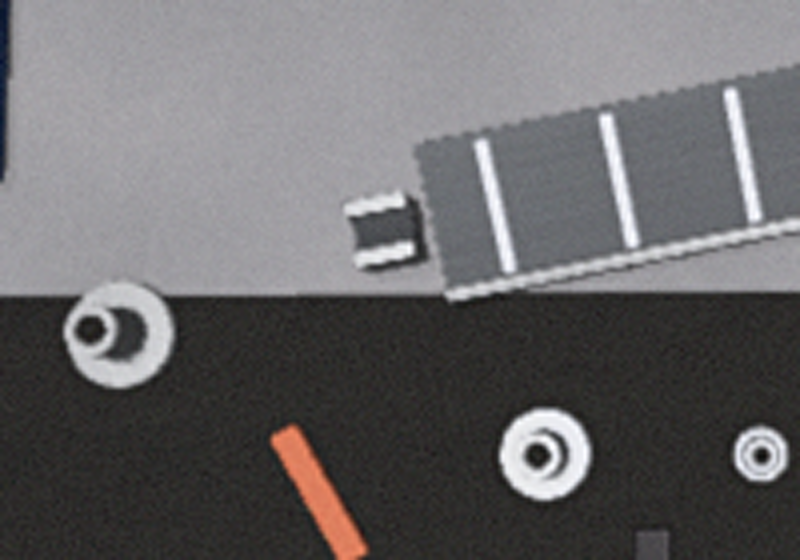

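View pics/top0d.png

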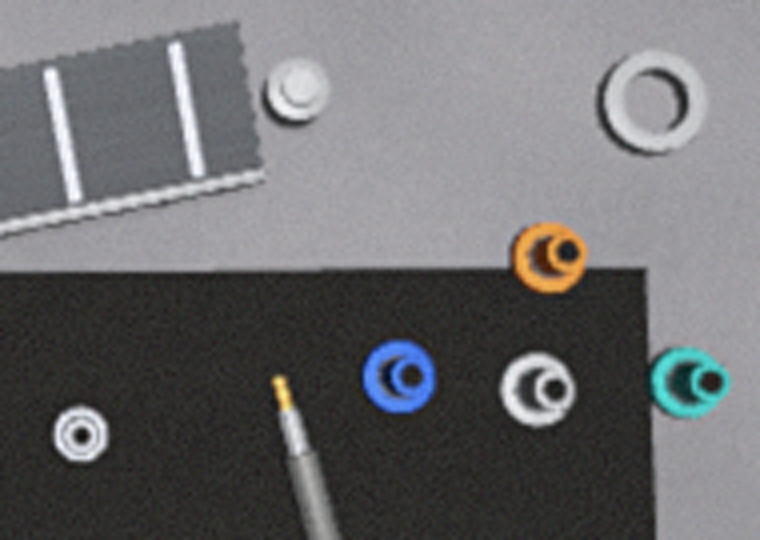

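Crops: hub_72 flange centre ≈(170,213.5), hub_60 ≈(276,243), hub_36 ≈(330,243.5), hub_48 ≈(444,232) (the grey one between blue and turquoise). Measured flanges of 62/37/51 mm fit 60/36/48. Strips, ledge and V-block on the left (+y) are clear. Next, positions.

Run:
```python
from h import *
T=cv2.imread("pics/top0.png");S=cv2.imread("pics/side0.png")
H={72:((170,213),.06),60:((276,243),.054),48:((444,232),.048),36:((330,243),.042)}
U=8
for k,((u,v),h) in H.items():
    # flange: bright outline, circle from convex hull
    w=cv2.resize(T[v-22:v+23,u-22:u+23].max(2),None,fx=U,fy=U,interpolation=cv2.INTER_CUBIC)
    m=(w>(185 if k==72 else 100)).astype('uint8')
    cs=max(cv2.findContours(m,0,2)[0],key=cv2.contourArea)
    (cx,cy),r=cv2.minEnclosingCircle(cs); e=cv2.fitEllipse(cv2.convexHull(cs))
    f=lambda c,off:(np.array(c)+.5)/U-.5+off
    fl=onz("top",f(e[0],(u-22,v-22)),.012)
    # bore: dark blob within boss, nearest to predicted top
    out=[]
    for n,I in(("top",T),("side",S)):
        p=proj(n,[fl[0],fl[1],h]);q=np.round(p).astype(int)
        W=cv2.resize(I[q[1]-7:q[1]+8,q[0]-7:q[0]+8].max(2),None,fx=U,fy=U,interpolation=cv2.INTER_CUBIC)
        mm=(W<(int(W.max())+int(W.min()))/2).astype('uint8')
        nn,l,st,ce=cv2.connectedComponentsWithStats(mm)
        ok=[i for i in range(1,nn) if st[i][4]>150]
        i=min(ok,key=lambda i:np.hypot(*(ce[i]-60)));b=f(ce[i],q-7)
        out+= [onz(n,b,h)[:2].round(4),st[i][4]]
    print(k,"flange",fl[:2].round(4),[round(x/U/.37,1) for x in e[1]],"bore top",*out[:2],"bore side",*out[2:])
# strips
g=T.min(2)[135:205,240:380];G=cv2.resize(g,None,fx=U,fy=U,interpolation=cv2.INTER_CUBIC)
cs=cv2.findContours((G>175).astype('uint8'),0,2)[0]
P=[]
for c in cs:
    if cv2.contourArea(c)<1500: continue
    pts=(c[:,0]+.5)/U-.5+[240,135]
    b=cv2.minAreaRect(c); print("rect",((np.array(b[0])+.5)/U-.5+[240,135]).round(1),np.array(b[1]).round(0)/U,round(b[2],1))
    if max(b[1])/U<60:
        t=pts[pts[:,1]<pts[:,1].min()+.6].mean(0);bo=pts[pts[:,1]>pts[:,1].max()-.6].mean(0)
        X=onz("top",t,.0473);Y=onz("top",bo,.024);P.append((X,Y));print(t.round(1),bo.round(1),X.round(4),Y.round(4),np.linalg.norm(X-Y))
```

```text
72 flange [0.5324 0.3623] [68.5, 70.0] bore top [0.5324 0.3609] 2938 bore side [0.5316 0.3604] 569
60 flange [0.4496 0.0723] [62.3, 63.3] bore top [0.4496 0.0721] 2110 bore side [0.4494 0.0752] 10785
48 flange [ 0.4762 -0.379 ] [49.7, 51.1] bore top [ 0.476  -0.3787] 1610 bore side [ 0.4756 -0.3785] 1567
36 flange [ 0.4485 -0.0727] [37.8, 38.7] bore top [ 0.4483 -0.0726] 916 bore side [ 0.4481 -0.0718] 496
rect [313.4 190.9] [  3.125 126.875] 78.3
rect [263.4 181. ] [34.     3.375] 77.1
[259.9 164.5] [267.  197.4] [0.6569 0.1105 0.0473] [0.5719 0.0949 0.024 ] 0.08951610578704582
rect [294.3 174.7] [34.125  3.5  ] 78.1
[291.1 158.3] [297.4 191.1] [0.6729 0.0282 0.0473] [0.5882 0.0131 0.024 ] 0.0891680561083157
rect [325.2 168.3] [34.   3.5] 78.8
[322.  151.8] [328.1 184.8] [ 0.6896 -0.0537  0.0473] [ 0.6046 -0.0694  0.024 ] 0.08953638709641491
rect [356.1 161.9] [34.     3.375] 79.7
[353.1 145.5] [359.2 178.3] [ 0.7059 -0.136   0.0473] [ 0.6214 -0.1533  0.024 ] 0.08930841684968509
```

Request:
jog_arm --pt "0 0 0 -0.144 0" --pt "0 0 0 -0.144 0" --pt "0 0 0 -0.144 0" --pt "-0.03 -0.0207 0.01 0 0" --pt "-0.03 -0.0207 0.01 0 0" --pt "-0.03 -0.0207 0.01 0 0" --pt "-0.03 -0.0207 0.01 0 0" --pt "-0.03 -0.0207 0.01 0 0" --pt "-0.03 -0.0207 0.01 0 0" --pt "-0.03 -0.0207 0.01 0 0" --pt "-0.03 -0.0207 0.01 0 0" --pt "-0.03 -0.0207 0.01 0 0" --pt "-0.03 -0.0207 0.01 0 0" --pt "-0.03 -0.0207 0.01 0 0" --pt "-0.03 -0.0207 0.01 0 0" --pt "0 0 0 0 0" --pt "0 0 0 0 0" --squeeze 30

```text
time: 1.8
position: [0.5303, 0.3603, 0.1185]
eef_rot: [0.304, -3.125, 0.001]
ft_force: [-0.4, -0.1, 0.4]
width: 0.0852
grasp_force: 0.0
```

```bash
cat >> h.py <<'E'
from scipy.spatial.transform import Rotation as Ro
th=np.radians(11.25);u=np.array([np.cos(th),np.sin(th),0]);vv=np.array([-np.sin(th),np.cos(th),0])
F0=np.array([.5965,-.0290,.024]);FOOT=dict(zip((72,60,48,36),[F0+k*vv for k in(.126,.042,-.042,-.126)]))
HUB={72:(.5322,.361),60:(.4495,.0722),48:(.476,-.3787),36:(.4483,-.0725)}
def delta(X):
    s=manip.read_state();R=Ro.from_rotvec(s["eef_rot"]).as_matrix()
    return (R.T@(np.array(X)-s["position"])).round(4)
def yawerr():
    R=Ro.from_rotvec(manip.read_state()["eef_rot"]).as_matrix();y=R[:,1];return round(float(np.arcsin(np.cross(y,vv)[2]))*-1,4)
def place(k,tcpz,gap):  # TCP for hub flat on slope, grasped with TCP at height tcpz above its base
    n=-np.sin(np.radians(15))*u+np.cos(np.radians(15))*np.array([0,0,1]);s=np.cos(np.radians(15))*u+np.sin(np.radians(15))*np.array([0,0,1])
    g=tcpz+.011
    return FOOT[k]+s*(k/2e3+gap)+n*g-[0,0,.011]
E
python3 -c "
from h import *
print(delta((*HUB[72],.030)),yawerr())"
```

```text
[-0.0022  0.0004  0.0885] -0.0024
```

Request:
jog_arm --pt "-0.002 0 0.028 0 0" --pt "0 0 0.03 0 0" --pt "0 0 0.02 0 0" --pt "0 0 0.01 0 0" --pt "0 0 0 0 0" --pt "0 0 0 0 1" --pt "0 0 0 0 1" --pt "0 0 0 0 1" --pt "0 0 0 0 1" --pt "0 0 0 0 1" --pt "0 0 0 0 1" --pt "0 0 0 0 1" --pt "0 0 0 0 1" --pt "0 0 0 0 1" --squeeze 30

```text
time: 3.2
position: [0.5327, 0.3612, 0.0322]
eef_rot: [-0.306, 3.126, 0.0]
ft_force: [-0.8, -2.1, 7.3]
width: 0.0331
grasp_force: 29.6
```

Request:
jog_arm --pt "0 0 -0.01 0 1" --pt "0 0 -0.02 0 1" --pt "0 0 -0.03 0 1" --pt "0 0 -0.03 0 1" --pt "0 0 -0.02 0 1" --pt "0 0 0 0 1" --pt "0 0 0 0 1"

```text
time: 3.9
position: [0.5318, 0.3609, 0.1406]
eef_rot: [0.306, -3.126, 0.001]
ft_force: [0.5, -0.7, -6.3]
width: 0.0331
grasp_force: 31.1
```

```bash
python3 -c "
from h import *
for k,g in ((72,.002),(72,.012)):
  P=place(k,.032,g);print(P.round(4),delta(P))
s=manip.read_state();print(s['ft_force'],s['ft_torque'],s['width'],s['grasp_force'],yawerr())
cv2.imwrite('pics/s1.png',cv2.resize(imaging.camera('side')[60:260,180:440,::-1],None,fx=3,fy=3))"
```

```text
[0.597  0.0996 0.0644] [-0.0133 -0.269   0.0763]
[0.6065 0.1015 0.067 ] [-0.023  -0.269   0.0737]
[ 0.46817725 -0.66238345 -6.2722169 ] [ 0.01445195  0.02514356 -0.0050021 ] 0.03309888851353081 31.057019233703613 -0.0012
```

View pics/s1.png

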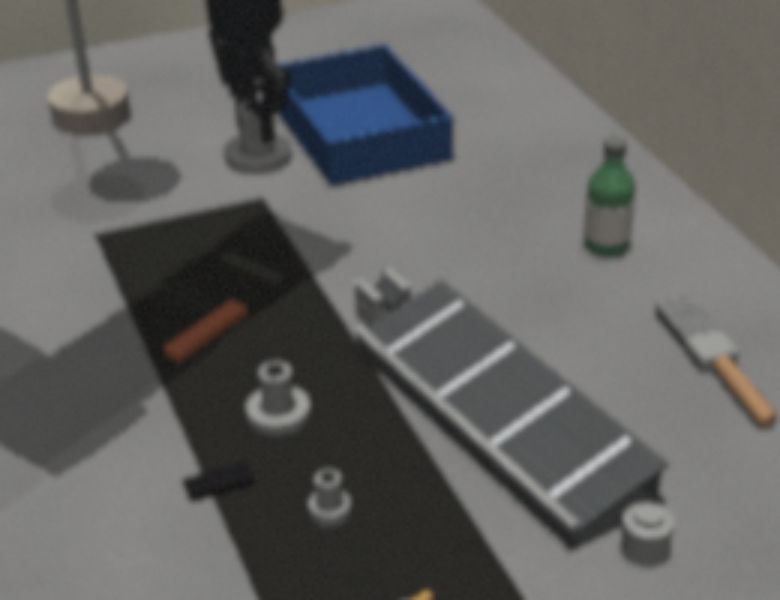

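Picture: hub_72 hangs upright in the gripper at crop (258,130), the rest undisturbed. Carry it above strip A.

Request:
jog_arm --pt "-0.0029 -0.0336 0 0 1" --pt "-0.0029 -0.0336 0 0 1" --pt "-0.0029 -0.0336 0 0 1" --pt "-0.0029 -0.0336 0 0 1" --pt "-0.0029 -0.0336 0 0 1" --pt "-0.0029 -0.0336 0 0 1" --pt "-0.0029 -0.0336 0 0 1" --pt "-0.0029 -0.0336 0 0 1" --pt "0 0 0.02 0 1" --pt "0 0 0.02 0 1" --pt "0 0 0.01 0 1" --pt "0 0 0 0 1" --pt "0 0 0 0 1" --squeeze 20

```text
time: 5.25
position: [0.6072, 0.1022, 0.0913]
eef_rot: [0.307, -3.126, -0.0]
ft_force: [1.0, 0.3, -4.5]
width: 0.0333
grasp_force: 30.8
```

```bash
python3 -c "
from h import *
for k,g in ((72,.002),(72,.012)):
  P=place(k,.032,g);print(P.round(4),delta(P))"
```

```text
[0.597  0.0996 0.0644] [ 0.0105 -0.0006  0.0269]
[0.6065 0.1015 0.067 ] [ 0.0009 -0.0006  0.0243]
```

Request:
jog_arm --pt "0 0 0.008 0 1" --pt "0 0 0.005 0 1" --pt "0 0 0.002 0 1" --pt "0 0 0.002 0 1" --pt "0 0 0.002 0 1" --pt "0 0 0 0 1" --pt "0 0 0 0 1" --squeeze 20

```text
time: 5.95
position: [0.6068, 0.102, 0.0746]
eef_rot: [0.306, -3.126, 0.0]
ft_force: [-15.3, -1.2, 20.5]
width: 0.033
grasp_force: 33.7
```

Request:
jog_arm --pt "0.002 0 0.001 0 1" --pt "0.002 0 0.002 0 1" --pt "0.001 0 0.002 0 1" --pt "0 0 0 0 1" --pt "0 0 0 0 1" --squeeze 20

```text
time: 6.45
position: [0.6025, 0.1011, 0.069]
eef_rot: [-0.306, 3.126, -0.0]
ft_force: [-8.9, -0.8, 11.5]
width: 0.0336
grasp_force: 33.6
```

Pivoting with falling force; continue the arc.

Request:
jog_arm --pt "0.002 0 0.0015 0 1" --pt "0.001 0 0.0015 0 1" --pt "0.001 0 0.001 0 1" --pt "0 0 0 0 1" --pt "0 0 0 0 1" --squeeze 20

```text
time: 6.95
position: [0.5993, 0.1005, 0.0649]
eef_rot: [-0.306, 3.124, 0.0]
ft_force: [-3.9, 1.3, 6.9]
width: 0.0329
grasp_force: 33.5
```

```bash
python3 -c "
from h import *
print(delta(place(72,.032,.002)))
cv2.imwrite('pics/s2.png',cv2.resize(imaging.camera('side')[130:240,250:420,::-1],None,fx=4,fy=4,interpolation=2))"
```

```text
[ 0.0024 -0.0004  0.0005]
```

View pics/s2.png

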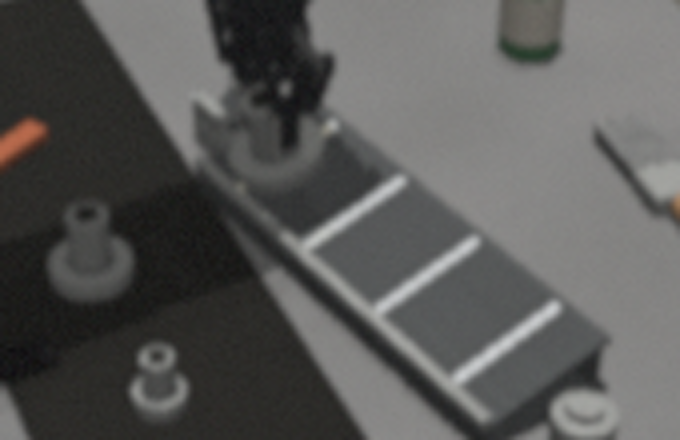

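Hub_72 sits nearly flat on strip A (crop (270,160)), behind the ledge. Finish the arc, release partially, rise.

Request:
jog_arm --pt "0.0015 0 0.001 0 1" --pt "0.001 0 0.001 0 1" --pt "0 0 0 0 1" --pt "0 0 0 0 0.4" --pt "0 0 0 0 0.4" --pt "0 0 0 0 0.4" --pt "0 0 0 0 0.4" --pt "0 0 -0.01 0 0.4" --pt "0 0 -0.03 0 0.4" --pt "0 0 -0.05 0 0.4" --pt "0 0 -0.03 0 0.4" --pt "0 0 0 0 0"

```text
time: 8.2
position: [0.598, 0.1, 0.1867]
eef_rot: [-0.305, 3.118, -0.0]
ft_force: [0.5, 0.7, -0.3]
width: 0.064
grasp_force: 0.0
```

```bash
python3 -c "
from h import *
s=manip.read_state();print(s['ft_force'].round(1))
print(delta((*HUB[60],.13)))"
```

```text
[ 0.5  0.7 -0.3]
[0.1515 0.0016 0.0555]
```

Request:
jog_arm --pt "0.03 0 0 0 0" --pt "0.03 0 0 0 0" --pt "0.03 0 0 0 0" --pt "0.03 0 0 0 0" --pt "0.03 0.0016 0.0 0 0" --pt "0 0 0.04 0 0" --pt "0 0 0.02 0 0" --pt "0 0 0 0 0" --pt "0 0 0 0 0"

```text
time: 9.1
position: [0.4486, 0.0722, 0.1217]
eef_rot: [0.306, -3.126, -0.0]
ft_force: [0.1, 0.0, -0.0]
width: 0.0857
grasp_force: 0.0
```

```bash
python3 -c "
from h import *
print(delta((*HUB[60],.030)),yawerr())
a=imaging.camera('side')[130:240,250:420,::-1]; b=imaging.camera('top')[140:220,220:400,::-1]
o=np.vstack([cv2.resize(a,(680,300),interpolation=2),cv2.resize(b,(680,300),interpolation=2)])
cv2.imwrite('pics/s3.png',o)"
```

```text
[-0.0009 -0.0002  0.0917] -0.0012
```

View pics/s3.png

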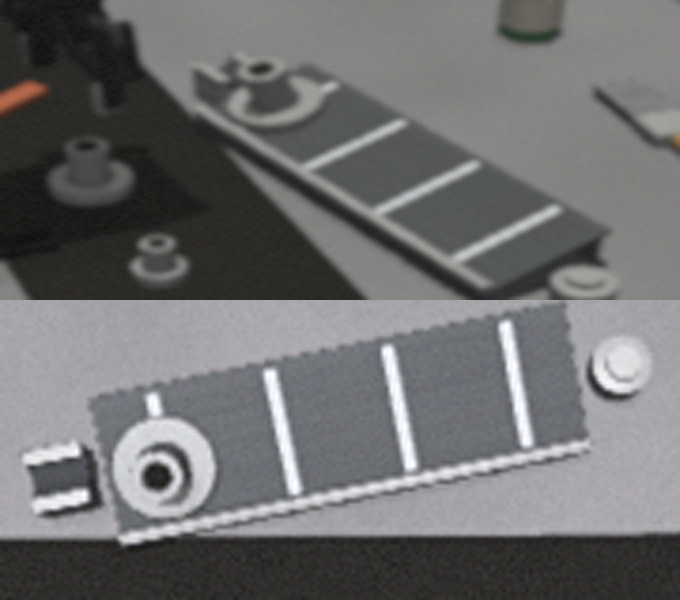

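Hub_72 sits flat on strip A, flange centre at crop (165,467), close to the ledge. Now hub_60.

Request:
jog_arm --pt "0 0 0.03 0 0" --pt "0 0 0.03 0 0" --pt "0 0 0.02 0 0" --pt "0 0 0.01 0 0" --pt "0 0 0 0 0" --pt "0 0 0 0 1" --pt "0 0 0 0 1" --pt "0 0 0 0 1" --pt "0 0 0 0 1" --pt "0 0 0 0 1" --pt "0 0 0 0 1" --pt "0 0 0 0 1" --pt "0 0 0 0 1" --pt "0 0 0 0 1" --pt "0 0 0 0 1" --squeeze 30

```text
time: 10.7
position: [0.4489, 0.0722, 0.032]
eef_rot: [-0.306, 3.125, -0.0]
ft_force: [-1.6, -2.0, 8.9]
width: 0.0293
grasp_force: 29.0
```

Request:
jog_arm --pt "0 0 -0.01 0 1" --pt "0 0 -0.02 0 1" --pt "0 0 -0.03 0 1" --pt "0 0 -0.03 0 1" --pt "0 0 -0.02 0 1" --pt "0 0 -0.01 0 1" --pt "0 0 0 0 1"

```text
time: 11.4
position: [0.4487, 0.0723, 0.1522]
eef_rot: [-0.306, 3.125, -0.0]
ft_force: [1.2, 0.3, -4.6]
width: 0.0293
grasp_force: 30.7
```

```bash
cat >> h.py <<'E'
def contact(k,t,gap):  # TCP at first touch of the vertical hub so that pivoting about the uphill edge ends with this gap
    e=(k/1e3+gap)*np.cos(np.radians(15)); return FOOT[k]+u*(e-k/2e3)+np.array([0,0,e*np.tan(np.radians(15))+t])
E
python3 -c "
from h import *
print(delta(contact(60,.0315,.002)),contact(60,.0315,.002),place(60,.0315,.002)-contact(60,.0315,.002))"
```

```text
[-0.155 -0.086  0.081] [0.61761933 0.01802372 0.07154678] [-0.00978587 -0.00194653 -0.00921272]
```

Request:
jog_arm --pt "-0.0258 -0.0143 0 0 1" --pt "-0.0258 -0.0143 0 0 1" --pt "-0.0258 -0.0143 0 0 1" --pt "-0.0258 -0.0143 0 0 1" --pt "-0.0258 -0.0143 0 0 1" --pt "-0.026 -0.0145 0 0 1" --pt "0 0 0.02 0 1" --pt "0 0 0.025 0 1" --pt "0 0 0.02 0 1" --pt "0 0 0.006 0 1" --pt "0 0 0 0 1" --pt "0 0 0 0 1" --squeeze 20

```text
time: 12.6
position: [0.6175, 0.0179, 0.0807]
eef_rot: [-0.306, 3.126, -0.0]
ft_force: [-0.0, -0.4, -4.0]
width: 0.0291
grasp_force: 30.5
```

```bash
python3 -c "
from h import *
print(delta(contact(60,.0315,.002)),delta(place(60,.0315,.002)))"
```

```text
[-0.0002  0.0001  0.0092] [0.0098 0.     0.0184]
```

Request:
jog_arm --pt "0 0 0.004 0 1" --pt "0 0 0.003 0 1" --pt "0 0 0.002 0 1" --pt "0 0 0.001 0 1" --pt "0.002 0 0.0015 0 1" --pt "0.002 0 0.002 0 1" --pt "0 0 0 0 1" --pt "0 0 0 0 1" --squeeze 20

```text
time: 13.4
position: [0.6141, 0.0171, 0.0687]
eef_rot: [-0.306, 3.124, -0.001]
ft_force: [-5.6, -0.4, 11.9]
width: 0.029
grasp_force: 32.8
```

Request:
jog_arm --pt "0.002 0 0.0015 0 1" --pt "0.002 0 0.002 0 1" --pt "0.001 0 0.001 0 1" --pt "0.0005 0 0.0005 0 1" --pt "0 0 0 0 1" --pt "0 0 0 0 1" --squeeze 20

```text
time: 14.0
position: [0.6093, 0.0162, 0.0636]
eef_rot: [-0.306, 3.123, -0.001]
ft_force: [-1.9, 1.5, 9.0]
width: 0.0288
grasp_force: 33.3
```

```bash
python3 -c "
from h import *
print(delta(place(60,.0315,.002)))"
```

```text
[0.0015 0.0002 0.0013]
```

Request:
jog_arm --pt "0.001 0 0.001 0 1" --pt "0.001 0 0.001 0 1" --pt "0 0 0 0 1" --pt "0 0 0 0 0.45" --pt "0 0 0 0 0.45" --pt "0 0 0 0 0.45" --pt "0 0 0 0 0.45" --pt "0 0 -0.01 0 0.45" --pt "0 0 -0.03 0 0.45" --pt "0 0 -0.05 0 0.45" --pt "0 0 -0.03 0 0.45" --pt "0 0 0 0 0.45" --pt "0 0 0 0 0.45"

```text
time: 15.3
position: [0.6059, 0.0157, 0.1804]
eef_rot: [-0.306, 3.126, -0.0]
ft_force: [0.5, 0.6, -1.6]
width: 0.0469
grasp_force: 0.0
```

```bash
python3 -c "
from h import *
print(delta((*HUB[48],.13)),manip.read_state()['ft_force'])"
```

```text
[ 0.204  -0.3617  0.0503] [ 0.51915986  0.62915043 -1.56935378]
```

Request:
jog_arm --pt "0.017 -0.0301 0 0 0.15" --pt "0.017 -0.0301 0 0 0.15" --pt "0.017 -0.0301 0 0 0.15" --pt "0.017 -0.0301 0 0 0.15" --pt "0.017 -0.0301 0 0 0.15" --pt "0.017 -0.0301 0 0 0.15" --pt "0.017 -0.0301 0 0 0.15" --pt "0.017 -0.0301 0 0 0.15" --pt "0.017 -0.0301 0 0 0.15" --pt "0.017 -0.0301 0 0 0.15" --pt "0.017 -0.0301 0 0 0.15" --pt "0.017 -0.0301 0 0 0.15" --pt "0 0 0.04 0 0.15" --pt "0 0 0.03 0 0.15" --pt "0 0 0 0 0.15" --pt "0 0 0 0 0.15"

```text
time: 16.9
position: [0.4757, -0.3779, 0.1095]
eef_rot: [0.306, -3.125, -0.002]
ft_force: [-0.4, -0.1, 0.7]
width: 0.0728
grasp_force: 0.0
```

```bash
python3 -c "
from h import *
print(delta((*HUB[48],.028)),yawerr())
a=imaging.camera('side')[130:350,250:420,::-1]; b=imaging.camera('top')[140:280,220:500,::-1]
o=np.hstack([cv2.resize(a,(309,400),interpolation=2),cv2.resize(b,(490,400),interpolation=2)])
cv2.imwrite('pics/s4.png',o)"
```

```text
[-0.0003 -0.001   0.0815] -0.001
```

View pics/s4.png

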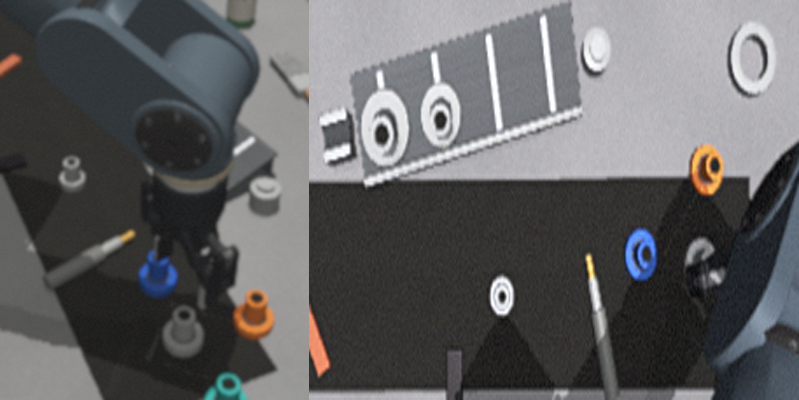

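Both hubs sit on strips A and B (flange centres at crop (385,125) and (440,115)). The gripper is above the grey hub_48, and the blue one is clear. Descend and grip.

Request:
jog_arm --pt "0 -0.001 0.03 0 0.15" --pt "0 0 0.03 0 0.15" --pt "0 0 0.015 0 0.15" --pt "0 0 0.006 0 0.15" --pt "0 0 0 0 0.15" --pt "0 0 0 0 1" --pt "0 0 0 0 1" --pt "0 0 0 0 1" --pt "0 0 0 0 1" --pt "0 0 0 0 1" --pt "0 0 0 0 1" --pt "0 0 0 0 1" --pt "0 0 0 0 1" --pt "0 0 0 0 1" --pt "0 0 0 0 1" --squeeze 30

```text
time: 18.5
position: [0.4763, -0.3793, 0.0297]
eef_rot: [-0.306, 3.126, -0.001]
ft_force: [-1.0, 1.7, 6.4]
width: 0.0252
grasp_force: 29.2
```

Request:
jog_arm --pt "0 0 -0.01 0 1" --pt "0 0 -0.02 0 1" --pt "0 0 -0.03 0 1" --pt "0 0 -0.03 0 1" --pt "0 0 -0.02 0 1" --pt "0 0 -0.02 0 1" --pt "0 0 0 0 1"

```text
time: 19.2
position: [0.4769, -0.38, 0.1618]
eef_rot: [-0.306, 3.124, -0.006]
ft_force: [0.6, -0.5, -2.8]
width: 0.0248
grasp_force: 30.0
```

```bash
python3 -c "
from h import *
print(delta(contact(48,.0295,.002)),contact(48,.0295,.002),place(48,.0295,.002)-contact(48,.0295,.002))"
```

```text
[-0.2095  0.2795  0.0949] [ 0.62852324 -0.06545301  0.06644095] [-0.00947869 -0.00188543 -0.00759166]
```

Request:
jog_arm --pt "-0.0209 0.028 0 0 1" --pt "-0.0209 0.028 0 0 1" --pt "-0.0209 0.028 0 0 1" --pt "-0.0209 0.028 0 0 1" --pt "-0.0209 0.028 0 0 1" --pt "-0.0209 0.028 0 0 1" --pt "-0.0209 0.028 0 0 1" --pt "-0.0209 0.028 0 0 1" --pt "-0.0209 0.028 0 0 1" --pt "-0.0209 0.0275 0 0 1" --pt "0 0 0 0 1" --pt "0 0 0.02 0 1" --pt "0 0 0.03 0 1" --pt "0 0 0.025 0 1" --pt "0 0 0.008 0 1" --pt "0 0 0 0 1" --pt "0 0 0 0 1" --squeeze 20

```text
time: 20.9
position: [0.6273, -0.0648, 0.0767]
eef_rot: [-0.306, 3.126, -0.001]
ft_force: [0.9, -0.1, -2.7]
width: 0.0248
grasp_force: 29.8
```

```bash
python3 -c "
from h import *
print(delta(contact(48,.0295,.002)),delta(place(48,.0295,.002)),yawerr())"
```

```text
[-0.0011 -0.0009  0.0102] [ 0.0086 -0.0009  0.0178] -0.0013
```

Request:
jog_arm --pt "-0.001 -0.001 0.005 0 1" --pt "0 0 0.003 0 1" --pt "0 0 0.002 0 1" --pt "0 0 0.001 0 1" --pt "0.002 0 0.0015 0 1" --pt "0.002 0 0.0015 0 1" --pt "0 0 0 0 1" --pt "0 0 0 0 1" --squeeze 20

```text
time: 21.7
position: [0.6253, -0.0662, 0.0638]
eef_rot: [-0.306, 3.123, -0.001]
ft_force: [-3.2, 0.5, 10.3]
width: 0.0252
grasp_force: 31.9
```

Request:
jog_arm --pt "0.002 0 0.0015 0 1" --pt "0.002 0 0.0015 0 1" --pt "0.001 0 0.001 0 1" --pt "0.0005 0 0.0005 0 1" --pt "0 0 0 0 1" --pt "0 0 0 0 1" --squeeze 20

```text
time: 22.3
position: [0.6201, -0.0672, 0.0591]
eef_rot: [-0.306, 3.123, -0.001]
ft_force: [-1.1, 1.0, 9.1]
width: 0.0255
grasp_force: 32.6
```

```bash
python3 -c "
from h import *
print(delta(place(48,.0295,.002)))"
```

```text
[0.001  0.0001 0.0002]
```

Request:
jog_arm --pt "0.001 0 0.001 0 1" --pt "0 0 0.0005 0 1" --pt "0 0 0 0 1" --pt "0 0 0 0 0.5" --pt "0 0 0 0 0.5" --pt "0 0 0 0 0.5" --pt "0 0 0 0 0.5" --pt "0 0 -0.01 0 0.5" --pt "0 0 -0.03 0 0.5" --pt "0 0 -0.05 0 0.5" --pt "0 0 -0.03 0 0.5" --pt "0 0 0 0 0.5" --pt "0 0 0 0 0.5"

```text
time: 23.6
position: [0.6178, -0.0673, 0.1766]
eef_rot: [-0.306, 3.125, -0.001]
ft_force: [0.1, -0.4, -0.2]
width: 0.0424
grasp_force: 0.0
```

```bash
python3 -c "
from h import *
print(delta((*HUB[36],.12)),manip.read_state()['ft_force'])"
```

```text
[0.1674 0.0278 0.0564] [ 0.08882793 -0.4017982  -0.20618285]
```

Request:
jog_arm --pt "0.028 0.0046 0 0 0.3" --pt "0.028 0.0046 0 0 0.3" --pt "0.028 0.0046 0 0 0.3" --pt "0.028 0.0046 0 0 0.3" --pt "0.028 0.0046 0 0 0.3" --pt "0.0275 0.0046 0 0 0.3" --pt "0 0 0.04 0 0.3" --pt "0 0 0.03 0 0.3" --pt "0 0 0 0 0.3" --pt "0 0 0 0 0.3"

```text
time: 24.6
position: [0.4478, -0.0726, 0.1057]
eef_rot: [0.306, -3.125, -0.001]
ft_force: [-0.4, 0.9, -0.8]
width: 0.0596
grasp_force: 0.0
```

```bash
python3 -c "
from h import *
print(delta((*HUB[36],.027)),yawerr())
a=imaging.camera('side')[130:250,250:420,::-1]; b=imaging.camera('top')[140:260,220:400,::-1]
o=np.vstack([cv2.resize(a,(420,300),interpolation=2),cv2.resize(b,(420,300),interpolation=2)])
cv2.imwrite('pics/s5.png',o)"
```

```text
[-0.0007 -0.      0.0787] -0.0011
```

View pics/s5.png

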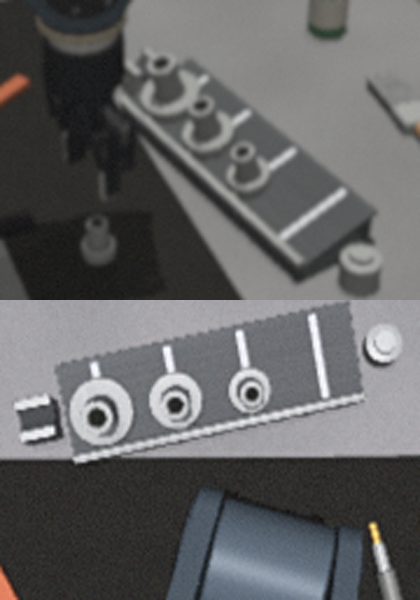

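Three hubs are seated on strips A–C (crop (100,412), (175,402), (250,390)); the gripper is over hub_36.

Request:
jog_arm --pt "-0.0007 0 0.03 0 0.3" --pt "0 0 0.03 0 0.3" --pt "0 0 0.013 0 0.3" --pt "0 0 0.005 0 0.3" --pt "0 0 0 0 0.3" --pt "0 0 0 0 1" --pt "0 0 0 0 1" --pt "0 0 0 0 1" --pt "0 0 0 0 1" --pt "0 0 0 0 1" --pt "0 0 0 0 1" --pt "0 0 0 0 1" --pt "0 0 0 0 1" --pt "0 0 0 0 1" --pt "0 0 0 0 1" --squeeze 30

```text
time: 26.2
position: [0.4493, -0.0728, 0.0286]
eef_rot: [-0.306, 3.125, -0.001]
ft_force: [-1.6, -0.7, 7.8]
width: 0.0209
grasp_force: 29.2
```

Request:
jog_arm --pt "0 0 -0.01 0 1" --pt "0 0 -0.02 0 1" --pt "0 0 -0.03 0 1" --pt "0 0 -0.03 0 1" --pt "0 0 -0.02 0 1" --pt "0 0 -0.02 0 1" --pt "0 0 0 0 1"

```text
time: 26.9
position: [0.4498, -0.0728, 0.1604]
eef_rot: [-0.306, 3.122, -0.002]
ft_force: [0.5, -0.1, -2.1]
width: 0.0207
grasp_force: 29.9
```

```bash
python3 -c "
from h import *
print(delta(contact(36,.0285,.002)),contact(36,.0285,.002),place(36,.0285,.002)-contact(36,.0285,.002))"
```

```text
[-0.1709 -0.1113  0.0989] [ 0.63942715 -0.14892975  0.06233512] [-0.00942536 -0.00187482 -0.00600467]
```

Request:
jog_arm --pt "-0.0246 -0.0159 0 0 1" --pt "-0.0246 -0.0159 0 0 1" --pt "-0.0246 -0.0159 0 0 1" --pt "-0.0246 -0.0159 0 0 1" --pt "-0.0246 -0.0159 0 0 1" --pt "-0.0246 -0.0159 0 0 1" --pt "-0.0246 -0.0159 0 0 1" --pt "0 0 0 0 1" --pt "0 0 0.02 0 1" --pt "0 0 0.03 0 1" --pt "0 0 0.025 0 1" --pt "0 0 0.012 0 1" --pt "0 0 0 0 1" --pt "0 0 0 0 1" --squeeze 20

```text
time: 28.3
position: [0.6395, -0.1484, 0.0715]
eef_rot: [-0.306, 3.126, -0.0]
ft_force: [0.5, 0.5, -1.8]
width: 0.0206
grasp_force: 29.9
```

```bash
python3 -c "
from h import *
print(delta(contact(36,.0285,.0035)),delta(place(36,.0285,.0035)),yawerr())"
```

```text
[-0.0013 -0.0005  0.0088] [ 0.0083 -0.0005  0.0148] -0.0011
```

Request:
jog_arm --pt "-0.0013 -0.0005 0.005 0 1" --pt "0 0 0.002 0 1" --pt "0 0 0.002 0 1" --pt "0 0 0.001 0 1" --pt "0.002 0 0.001 0 1" --pt "0.002 0 0.0015 0 1" --pt "0 0 0 0 1" --pt "0 0 0 0 1" --squeeze 20

```text
time: 29.1
position: [0.6382, -0.1497, 0.0606]
eef_rot: [-0.306, 3.123, -0.002]
ft_force: [-1.8, 0.7, 12.5]
width: 0.0208
grasp_force: 31.6
```

Request:
jog_arm --pt "0.002 0 0.001 0 1" --pt "0.002 0 0.0015 0 1" --pt "0.001 0 0.001 0 1" --pt "0.0005 0 0.0005 0 1" --pt "0 0 0 0 1" --pt "0 0 0 0 1" --squeeze 20

```text
time: 29.7
position: [0.6329, -0.1507, 0.0566]
eef_rot: [-0.306, 3.122, -0.002]
ft_force: [-1.3, 2.2, 12.5]
width: 0.0208
grasp_force: 32.8
```

```bash
python3 -c "
from h import *
print(delta(place(36,.0285,.0025)))"
```

```text
[0.0024 0.0005 0.0001]
```

Request:
jog_arm --pt "0.001 0 0.0005 0 1" --pt "0.001 0 0.0005 0 1" --pt "0.0005 0 0 0 1" --pt "0 0 0 0 1" --pt "0 0 0 0 0.55" --pt "0 0 0 0 0.55" --pt "0 0 0 0 0.55" --pt "0 0 0 0 0.55" --pt "0 0 -0.01 0 0.55" --pt "0 0 -0.03 0 0.55" --pt "0 0 -0.05 0 0.55" --pt "0 0 -0.03 0 0.55" --pt "0 0 0 0 0.55"

```text
time: 31.0
position: [0.6309, -0.1516, 0.1791]
eef_rot: [-0.305, 3.119, -0.005]
ft_force: [-0.3, 0.4, -0.6]
width: 0.0384
grasp_force: 0.0
```

Request:
jog_arm --pt "0.03 0 -0.01 0 0.5" --pt "0.04 0 -0.01 0 0.3" --pt "0.04 0 -0.01 0 0.3" --pt "0.04 0 -0.01 0 0.3" --pt "0.04 0 -0.01 0 0.3" --pt "0.02 0 0 0 0.3" --pt "0 0 0 0 0.3"

```text
time: 31.7
position: [0.421, -0.1919, 0.2236]
eef_rot: [0.304, -3.127, 0.0]
ft_force: [0.6, 0.0, -0.4]
width: 0.0596
grasp_force: 0.0
```

Run:
```python
from h import *
a=imaging.camera('side');b=imaging.camera('top')
o=np.vstack([cv2.resize(a[130:250,250:420],(420,300),interpolation=2),cv2.resize(b[140:220,220:400],(675,300),interpolation=2)[:,:420]]) if 0 else None
A=cv2.resize(a[135:250,260:420],(417,300),interpolation=2);B=cv2.resize(b[140:220,220:400],(675,300),interpolation=2)
o=np.zeros((600,675,3),'uint8');o[:300,:417]=A;o[300:]=B;cv2.imwrite('pics/s6.png',o[:,:,::-1])
s15,c15=np.sin(np.radians(15)),np.cos(np.radians(15));n=-s15*u+c15*np.array([0,0,1]);s=c15*u+s15*np.array([0,0,1]);U=8
for k,h in((72,.06),(60,.054),(48,.048),(36,.042)):
    X=FOOT[k]+s*(k/2e3+.001)+n*h;r=[]
    for nm,I in(("top",b),("side",a)):
        q=np.round(proj(nm,X)).astype(int)
        W=cv2.resize(I[q[1]-6:q[1]+7,q[0]-6:q[0]+7].max(2),None,fx=U,fy=U,interpolation=cv2.INTER_CUBIC)
        m=(W<(int(W.max())+int(W.min()))/2).astype('uint8');nn,l,st,ce=cv2.connectedComponentsWithStats(m)
        i=min([i for i in range(1,nn) if st[i][4]>60],key=lambda i:np.hypot(*(ce[i]-52)))
        p=(ce[i]+.5)/U-.5+q-6;o_,d=ray(nm,p);t=n@(FOOT[k]+n*h-o_)/(n@d);Q=o_+t*d-FOOT[k]
        r+=[(round(1e3*float(Q@s)-k/2,1),round(1e3*float(Q@vv),1),int(st[i][4]))]
    print(k,"gap, lateral mm (top, side):",r)
```

```text
72 gap, lateral mm (top, side): [(1.8, 1.0, 3091), (1.3, 1.4, 1246)]
60 gap, lateral mm (top, side): [(2.4, 0.5, 2302), (2.3, 0.9, 1201)]
48 gap, lateral mm (top, side): [(2.0, 0.4, 1592), (0.2, -3.6, 4606)]
36 gap, lateral mm (top, side): [(1.9, -0.2, 986), (-1.6, 0.1, 4658)]
```

View pics/s6.png

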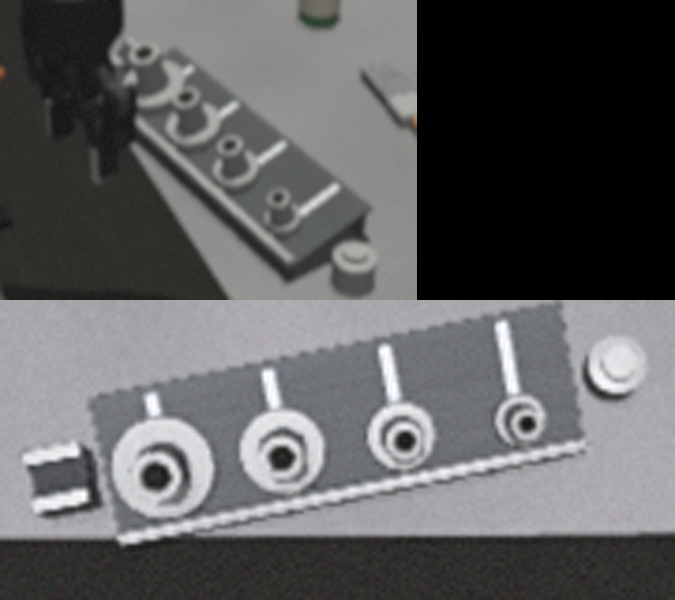

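The picture shows all four hubs flat on their strips in order, with flange centres at crop (163,468), (283,450), (401,435) and (521,418). From the top view the gaps are about 2 mm and the centres within about 1 mm. The side-view figures for hub_48 and hub_36 come from merged blobs, so I don't count them. I'm handing in.

```bash
python3 -c "
from bench import manip
print(manip.close_job())"
```

```text
the job is handed in; nothing more can be done
None
```

All four hubs stand flat on their strips from largest (V-block end) to smallest, about 2 mm from the ledge and within about 1.5 mm of centre; handed in at about 32 s, and no verdict was returned.

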